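# Shift the suction hold on a decorated glass panel

## Task

The decorated glass panel is held to the bench by suction, switched by coloured push-push palm buttons: a full press locks a button down (suction on), another full press lets it spring up again (off). First press the blue button, which is up, so that it stays locked down; only then press the amber button, which is locked down, so that it springs up and stays up. The green button is locked down and must stay locked all the while.

Things in the scene. Friction and masses are not known exactly. Their poses are not given: they have to be found in the camera images.
- blue_top (a point): Centre of the top of the blue push-push button (starts up): head 50 mm across, 14 mm thick, on a white stem, amid a fixed grey box 96 x 96 x 64 mm. z is up; it moves only vertically. Height over bench: up 99 mm, locked 85 to 86 mm, bottom stop 80.6 mm. A press to within 0.5 mm of the bottom, then let go, switches it; a shorter one does not. Pressing takes about 1 N at the top, 3 N at the bottom.
- amber_top (a point): Centre of the top of the amber-orange push-push button (starts locked): head 50 mm across, 14 mm thick, on a white stem, amid a fixed grey box 96 x 96 x 64 mm. z is up; it moves only vertically. Height over bench: up 99 mm, locked 85 to 86 mm, bottom stop 80.6 mm. A press to within 0.5 mm of the bottom, then let go, switches it; a shorter one does not. Pressing takes about 1 N at the top, 3 N at the bottom.
- green_top (a point): Centre of the top of the green push-push button (starts locked, leave so): head 50 mm across, 14 mm thick, on a white stem, amid a fixed grey box 96 x 96 x 64 mm. z is up; it moves only vertically. Height over bench: up 99 mm, locked 85 to 86 mm, bottom stop 80.6 mm. A press to within 0.5 mm of the bottom, then let go, switches it; a shorter one does not. Pressing takes about 1 N at the top, 3 N at the bottom.
Mind the look-alikes: they are no part of the job. Leave any pink look-alike of the part that bears amber_top alone.

How it is judged:
By the outcome, as a careful person would: the job done as asked, in the order asked, and still so for the second after the job is handed in, with the robot touching nothing.
It also fails if it takes over 38 s, if anything falls off the work surface, if the arm or the gripper's body presses on something with over 40 N, if the wrist force passes 120 N, or if a joint passes its speed limit or range.

## Robot

A 6-joint arm with a two-finger parallel gripper is mounted at the origin on the work surface. World frame = base frame: x ahead of the robot, y to its left, z up, the work surface at z = 0. Lengths are in m, angles in rad, forces in N, time in s.
With the tool pointing down it reaches from about 0.275 to 0.725 m from the base axis. Payload 5.6 kg.
Tool frame: the origin (TCP) lies midway between the tips of the shut fingers; the grasp point (between the pads) lies 19 mm behind it; z points along the fingers, y is the line along which they close (so a half turn about z gives the same grasp; the last joint's range is limited). The gripper opens to 85 mm and grips with 20 to 120 N. Pads are 22 mm wide; open, the fingers measure 114 mm over their backs; the gripper's body (76 mm by 85 mm) begins 54 mm behind the grasp point. The pads swing forward as they close: fully open they stand 13 mm farther back than shut.
Start: joints at [-0.92, 0.255, 0.108, 0, -1.424, -0.285], TCP at [0.197, -0.514, 0.231] pointing down, gripper open.
Joint ranges: [-2.95, 2.95], [-1.21, 1.97], [-1.09, 1.5], [-2.87, 1.71], [-2.94, -0.07], [-3.05, 3.05]. Speed limits (rad/s): [2.57, 2.57, 3.14, 3.14, 3.14, 3.14].

## Interface

Orientations are given as a unit quaternion [w, x, y, z].
In Python, from station import manip gives the robot as it stands.
- The arm moves only by the shell command python3 -m handwheel 'ROWS' [FORCE]. ROWS is JSON, a list of rows, each a list of 7 numbers: the shift along the tool's x, y, z in m, then the turn, a rotation vector about the tool's x, y, z in rad, then the opening, from 0 (shut) to 1 (fully open). In form: [[dx, dy, dz, ax, ay, az, jaw], ...]. A call has 1 to 5 rows; each row is the pose to reach, as a shift and turn from the pose commanded when the call began, along the tool's axes at that moment; what a row does not reach only later rows make up. A row lasts 1/12 s, in which the tool goes at most 41.7 mm and 7.16 degrees, less where a joint would pass 70% of its speed; a pose out of reach is approached as far as the arm can. A call with a gripper value outside its range is refused whole. The fingers move at their own pace and stop on an object; FORCE is the grip in N (left out, the last holds). Time passes only in rows, so rows that repeat a pose let the fingers close. It gives the time, the measured TCP pose, the force, the opening and the grip force at its end, in the units of the state.
- manip.get_obs(): the state, without advancing time (a new reading comes with each control period).
- manip.snapshot(name): name is "scene" or "top" or "wrist"; returns a dict with "frame" (384x512x3 uint8, red, green, blue), "fx", "fy", "cx", "cy" (pixels), "rvec" (rotation vector, rad) and "tvec" (3), from world to camera coordinates, as OpenCV has them. Camera axes: x right, y down, z forward; pixel columns grow to the right and rows downward; lengths in m; the calibration is good to about 2 mm. A picture is of the moment at which its call begins. There is no depth.
- manip.sign_off(): hands the job in; it is judged then, once.
Trained networks look in the newest picture that a camera, given by its name, has taken for a name from the list of things; names that differ only in an ending like _2 or _b are one class to them, and where a whole thing is asked for, a point or a joint stands for the part that bears it (a point fixed in the world has none). Each returns a list of dicts, best first, with "p" (0 to 1); they miss things now and then, are a little off and sometimes report something else, mostly with a low value. They report only what shows in the picture. A call takes as long as a camera call. They do not tell look-alikes from the thing itself.
- manip.outline_of(camera, thing): "mask" (384x512 bool, what is visible of it) and "box" ([left, top, width, height] in pixels, round what is visible of it).
The state is a dict: "time": time; "joint_pos": joint angles; "joint_velocities": joint speeds; "joint_efforts": joint torques, N m; "tcp_pos": TCP position; "eef_rot": TCP orientation; "force": force on the tool from outside, world axes, zero at the start; "wrist_torque": the same for the moment, N m; "grip_width": finger opening in m; "finger_force": force on a finger pad.
Only numpy, scipy, OpenCV 4.12 (cv2) and the standard library are available. Lean on these libraries where they do the work, as an engineer would, in place of code of your own. Each camera call takes 0.05 s, during which the arm holds its last target. There are 200 camera calls.

## Working session

There is one attempt and no reset: what is moved stays moved. The work goes in short steps, Python scripts to look and compute and a shell command to move; the robot and the scene stay as the last step left them, time stands still between calls to the robot, and variables do not carry over. Pictures are saved under pics/ and viewed, at most 10 in all, crops included, and the job is handed in when it is done.

```bash
mkdir -p pics; cat > h.py <<'E'
import numpy as np, cv2
from station import manip
def snap(c,f=None):
    s=manip.snapshot(c)
    if f: cv2.imwrite('pics/'+f,cv2.cvtColor(s['frame'],cv2.COLOR_RGB2BGR))
    return s
def ray(s,uv,z):
    R=cv2.Rodrigues(np.array(s['rvec'],float))[0];t=np.array(s['tvec'],float).ravel()
    d=R.T@np.array([(uv[0]-s['cx'])/s['fx'],(uv[1]-s['cy'])/s['fy'],1]);c=-R.T@t
    return c+d*(z-c[2])/d[2]
E
python3 - <<'E'
from h import *
ims=[]
for c in ['top','scene']:
    s=snap(c,c+'0.png')
    for n,z in [('blue_top',.099),('amber_top',.0855),('green_top',.0855)]:
        for o in manip.outline_of(c,n):
            ys,xs=np.nonzero(o['mask']);m=(xs.mean(),ys.mean())
            print(c,n,round(o['p'],2),o['box'],np.round(m,1),np.round(ray(s,m,z),3))
print(manip.get_obs())
a=cv2.imread('pics/top0.png');cv2.imwrite('pics/t.png',cv2.resize(a,(800,600)))
E
```

```text
top blue_top 0.71 [141.6, 134.6, 23.7, 23.2] [152.6 146.5] [0.49  0.27  0.099]
top amber_top 0.66 [388.2, 267.9, 21.0, 18.9] [399.1 277.1] [ 0.172 -0.328  0.086]
top amber_top 0.59 [360.7, 120.3, 22.9, 20.9] [369.9 131.5] [ 0.528 -0.264  0.086]
top amber_top 0.58 [392.8, 187.2, 24.6, 21.0] [402.6 197.7] [ 0.364 -0.34   0.086]
top green_top 0.77 [258.4, 99.6, 21.2, 21.9] [266.8 110.7] [ 0.581 -0.009  0.086]
scene blue_top 0.72 [319.1, 132.3, 20.2, 17.4] [329.6 139.2] [0.493 0.266 0.099]
scene amber_top 0.76 [219.9, 293.2, 22.1, 25.9] [229.9 305.8] [ 0.531 -0.266  0.085]
scene amber_top 0.66 [136.8, 281.0, 21.1, 23.4] [149.7 290.3] [ 0.359 -0.337  0.085]
scene amber_top 0.58 [83.1, 233.6, 21.1, 23.6] [ 91.6 244.1] [ 0.168 -0.325  0.085]
scene green_top 0.73 [299.7, 226.7, 17.1, 16.3] [307.  233.3] [ 0.583 -0.013  0.085]
{'time': 0.4, 'joint_pos': array([-9.20380295e-01,  2.55165736e-01,  1.08035725e-01, -7.35163355e-05,
       -1.42392727e+00, -2.84628664e-01]), 'joint_velocities': array([ 0.00047495, -0.00045443,  0.00095693, -0.00039472, -0.00043362,
        0.0016423 ]), 'joint_efforts': array([ 3.85503066e-03, -3.85937405e+01,  2.37776792e+01,  5.36151364e+00,
       -1.94175518e-03, -8.56712290e-06]), 'tcp_pos': array([ 0.19673742, -0.51351706,  0.2311721 ]), 'eef_rot': array([-2.63420489e-05, -1.81870457e-01,  9.83322490e-01,  1.32860339e-04]), 'force': array([-0.14738351, -0.12891249,  0.30177331]), 'wrist_torque': array([-0.01996142,  0.07208223, -0.0388596 ]), 'finger_force': 0.0, 'grip_width': 0.08533622449591288}
```

View pics/top0.png

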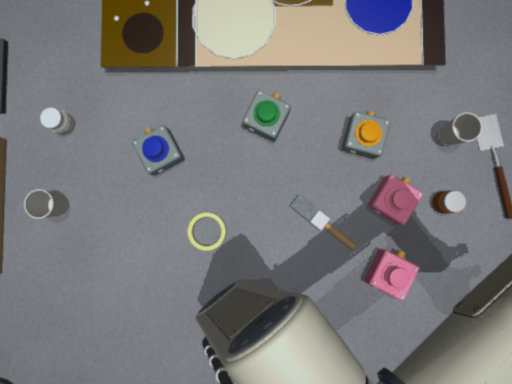

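View pics/scene0.png

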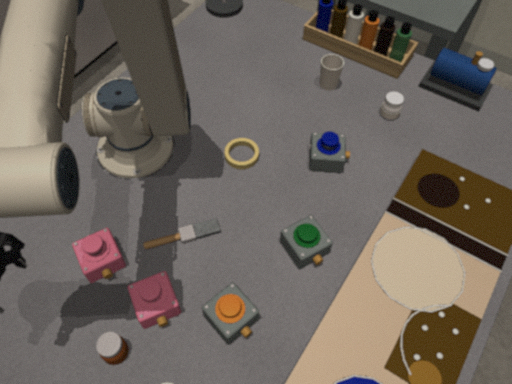

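The amber_top candidates in the top view are (370,131), which is orange on a grey box, and (402,197) and (399,277), which are pink all over. Only (370,131) fits the amber-orange button in a grey box. I'll check that in a crop.

```bash
cat >> h.py <<'E'
from scipy.spatial.transform import Rotation as Ro
def delta(p):
    o=manip.get_obs();q=o['eef_rot'];R=Ro.from_quat([q[1],q[2],q[3],q[0]]).as_matrix()
    return np.round(R.T@(np.array(p)-o['tcp_pos']),4)
E
python3 - <<'E'
from h import *
a=cv2.imread('pics/top0.png')[90:310,330:430];cv2.imwrite('pics/c.png',cv2.resize(a,None,fx=2.7,fy=2.7,interpolation=cv2.INTER_CUBIC))
print(delta([.4915,.268,.231]))
E
```

```text
[-5.548e-01  6.244e-01  3.000e-04]
```

View pics/c.png

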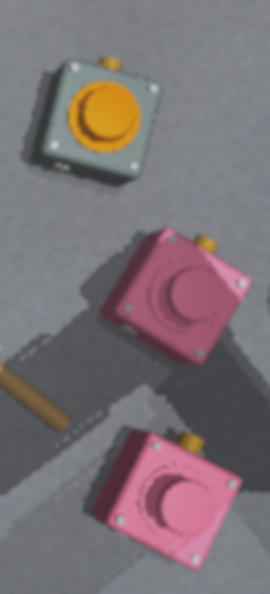

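The crop confirms it: the amber button at (370,131) is orange on a grey box, and the other two are pink look-alikes. I'll move over blue first.

```bash
M="python3 -m handwheel"
$M '[[-0.028,0.031,0,0,0,0,0],[-0.056,0.062,0,0,0,0,0],[-0.083,0.094,0,0,0,0,0],[-0.111,0.125,0,0,0,0,0],[-0.139,0.156,0,0,0,0,0]]' 20
$M '[[-0.028,0.031,0,0,0,0,0],[-0.056,0.062,0,0,0,0,0],[-0.083,0.094,0,0,0,0,0],[-0.111,0.125,0,0,0,0,0],[-0.139,0.156,0,0,0,0,0]]'
$M '[[-0.028,0.031,0,0,0,0,0],[-0.056,0.062,0,0,0,0,0],[-0.083,0.094,0,0,0,0,0],[-0.111,0.125,0,0,0,0,0],[-0.139,0.156,0,0,0,0,0]]'
python3 -c "
from h import *
print(delta([.4915,.268,.14]))"
```

```text
time: 0.82
tcp_pos: [0.2705, -0.3171, 0.2313]
eef_rot: [0.0, -0.181, 0.983, -0.0]
force: [2.1, 0.6, 0.5]
grip_width: 0.0253
finger_force: 0.0
time: 1.23
tcp_pos: [0.3444, -0.122, 0.2318]
eef_rot: [0.001, -0.182, 0.983, -0.0]
force: [0.8, -0.3, 0.2]
grip_width: 0.0003
finger_force: 0.0
time: 1.65
tcp_pos: [0.4182, 0.0731, 0.2317]
eef_rot: [0.001, -0.182, 0.983, 0.0]
force: [0.1, -1.0, -0.2]
grip_width: 0.0
finger_force: 0.0
[-0.1382  0.1557  0.0919]
```

```bash
M="python3 -m handwheel"
$M '[[-0.028,0.031,0,0,0,0,0],[-0.056,0.062,0,0,0,0,0],[-0.083,0.094,0.02,0,0,0,0],[-0.111,0.125,0.05,0,0,0,0],[-0.138,0.156,0.08,0,0,0,0]]'
$M '[[0,0,0.01,0,0,0,0],[0,0,0.01,0,0,0,0],[0,0,0.01,0,0,0,0]]'
python3 - <<'E'
from h import *
print(delta([.4915,.268,.081]))
s=snap('wrist','w1.png')
hsv=cv2.cvtColor(s['frame'],cv2.COLOR_RGB2HSV)
for o in manip.outline_of('wrist','blue_top'):
    ys,xs=np.nonzero(o['mask']);print(o['p'],o['box'],ray(s,(xs.mean(),ys.mean()),.099))
E
```

```text
time: 2.07
tcp_pos: [0.4851, 0.2501, 0.1649]
eef_rot: [0.001, -0.182, 0.983, 0.001]
force: [0.3, 0.2, 0.4]
grip_width: -0.0001
finger_force: 0.0
time: 2.32
tcp_pos: [0.4843, 0.2473, 0.1551]
eef_rot: [-0.001, -0.182, 0.983, -0.001]
force: [-0.2, -0.5, 0.1]
grip_width: -0.0
finger_force: 0.0
[-0.0143  0.0168  0.074 ]
0.55 [248.5, 193.5, 58.7, 56.3] [0.48426075 0.27178147 0.099     ]
```

View pics/w1.png

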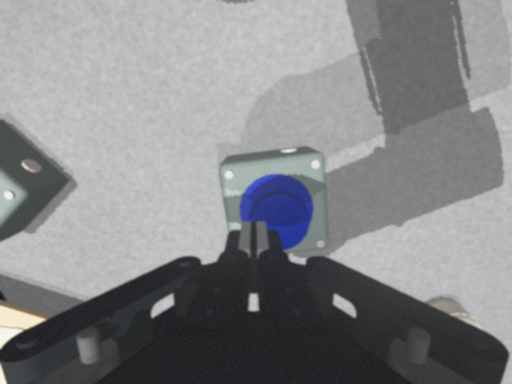

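The wrist view shows the blue head at about (278,221), with the fingertips 20 mm short of it. I'll align and lower to just above it.

```bash
M="python3 -m handwheel"
$M '[[-0.0135,0.018,0.01,0,0,0,0],[-0.0135,0.018,0.035,0,0,0,0],[-0.0135,0.018,0.05,0,0,0,0],[-0.0135,0.018,0.05,0,0,0,0]]'
$M '[[0,0,0.006,0,0,0,0],[0,0,0.012,0,0,0,0],[0,0,0.018,0,0,0,0],[0,0,0.022,0,0,0,0],[0,0,0.022,0,0,0,0]]'
```

```text
time: 2.75
tcp_pos: [0.4893, 0.2679, 0.1037]
eef_rot: [-0.002, -0.181, 0.983, -0.0]
force: [-1.1, -0.3, -0.8]
grip_width: -0.0001
finger_force: 0.0
time: 3.17
tcp_pos: [0.4912, 0.2695, 0.0834]
eef_rot: [0.001, -0.182, 0.983, 0.0]
force: [3.2, 0.3, 2.3]
grip_width: 0.0001
finger_force: 1.2
```

```bash
M="python3 -m handwheel"
$M '[[0,0,0.002,0,0,0,0],[0,0,0.003,0,0,0,0],[0,0,0.003,0,0,0,0]]'
```

```text
time: 3.42
tcp_pos: [0.4912, 0.2696, 0.0807]
eef_rot: [0.001, -0.182, 0.983, 0.0]
force: [2.5, -0.8, 2.9]
grip_width: -0.0
finger_force: 1.6
```

```bash
M="python3 -m handwheel"
$M '[[0,0,0.001,0,0,0,0],[0,0,0.002,0,0,0,0],[0,0,0.002,0,0,0,0]]'
```

```text
time: 3.67
tcp_pos: [0.4914, 0.2696, 0.0806]
eef_rot: [0.001, -0.182, 0.983, 0.0]
force: [-1.6, -2.5, 13.9]
grip_width: -0.0002
finger_force: 7.2
```

At the bottom stop: z = 0.0806 and the force is up to 14 N. I'll release and check.

```bash
M="python3 -m handwheel"
$M '[[0,0,-0.01,0,0,0,0],[0,0,-0.03,0,0,0,0],[0,0,-0.07,0,0,0,0],[0,0,-0.11,0,0,0,0],[0,0,-0.151,0,0,0,0]]'
$M '[[0.02,-0.033,0,0,0,0,0],[0.04,-0.066,0,0,0,0,0],[0.06,-0.1,0,0,0,0,0],[0.06,-0.1,0,0,0,0,0]]'
python3 - <<'E'
from h import *
s=snap('scene','s1.png')
cv2.imwrite('pics/s1c.png',cv2.resize(cv2.imread('pics/s1.png')[90:270,240:400],None,fx=3.3,fy=3.3,interpolation=cv2.INTER_CUBIC))
for o in manip.outline_of('scene','blue_top'):print(o['p'],o['box'])
print(delta([.53,-.265,.23]))
E
```

```text
time: 4.08
tcp_pos: [0.4893, 0.269, 0.2301]
eef_rot: [-0.002, -0.182, 0.983, -0.0]
force: [1.0, 1.0, -0.1]
grip_width: -0.0002
finger_force: 0.0
time: 4.42
tcp_pos: [0.4683, 0.1501, 0.2298]
eef_rot: [-0.001, -0.181, 0.984, 0.0]
force: [-1.1, -0.5, -0.3]
grip_width: 0.0
finger_force: 0.0
0.78 [319.7, 135.7, 21.8, 17.0]
[ 0.0925 -0.4127 -0.001 ]
```

View pics/s1c.png

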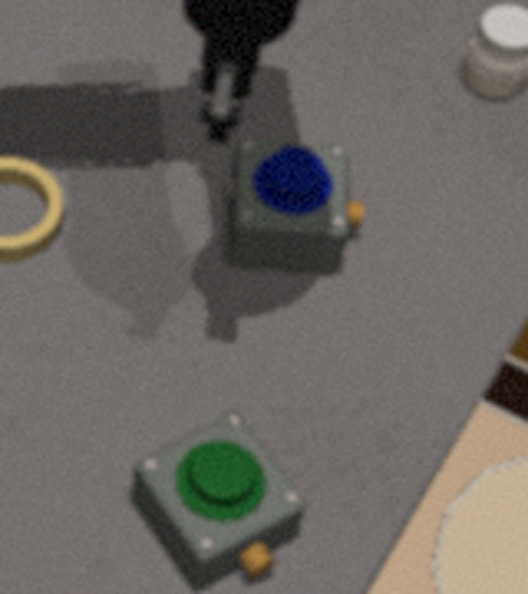

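The crop shows blue down flush like green; its top edge dropped from row 132.3 to 135.7, which fits about 13 mm. Blue is locked, so amber is next.

```bash
M="python3 -m handwheel"
$M '[[0.008,-0.037,0,0,0,0,0],[0.017,-0.075,0,0,0,0,0],[0.025,-0.112,0,0,0,0,0],[0.034,-0.150,0,0,0,0,0],[0.042,-0.188,0,0,0,0,0]]'
$M '[[0.008,-0.037,0,0,0,0,0],[0.017,-0.075,0,0,0,0,0],[0.025,-0.112,0,0,0,0,0],[0.034,-0.150,0,0,0,0,0],[0.042,-0.188,0,0,0,0,0]]'
$M '[[0.0085,-0.037,0.02,0,0,0,0],[0.0085,-0.037,0.06,0,0,0,0],[0.0085,-0.037,0.08,0,0,0,0],[0.0085,-0.037,0.08,0,0,0,0]]'
python3 - <<'E'
from h import *
print(delta([.53,-.265,.095]))
s=snap('wrist')
for o in manip.outline_of('wrist','amber_top'):
    b=o['box'];print(o['p'],b,ray(s,(b[0]+b[2]/2,b[1]+b[3]/2),.0855))
E
```

```text
time: 4.93
tcp_pos: [0.4984, -0.0365, 0.2288]
eef_rot: [-0.001, -0.183, 0.983, 0.0]
force: [0.2, -0.1, -0.1]
grip_width: 0.0002
finger_force: 0.0
time: 5.35
tcp_pos: [0.5269, -0.2274, 0.2285]
eef_rot: [-0.0, -0.182, 0.983, 0.001]
force: [1.2, -0.6, 0.3]
grip_width: 0.0
finger_force: 0.0
time: 5.68
tcp_pos: [0.529, -0.2626, 0.1424]
eef_rot: [-0.005, -0.181, 0.983, 0.004]
force: [-0.3, 1.1, -0.4]
grip_width: -0.0003
finger_force: 0.0
[-0.0005 -0.003   0.0474]
0.87 [218.3, 172.5, 62.1, 55.3] [ 0.52574124 -0.26701797  0.0855    ]
```

```bash
M="python3 -m handwheel"
$M '[[0,-0.002,0.02,0,0,0,0],[0,-0.002,0.04,0,0,0,0],[0,-0.002,0.053,0,0,0,0],[0,-0.002,0.053,0,0,0,0]]'
$M '[[0,0,0.004,0,0,0,0],[0,0,0.007,0,0,0,0],[0,0,0.009,0,0,0,0],[0,0,0.009,0,0,0,0]]'
```

```text
time: 6.12
tcp_pos: [0.5325, -0.265, 0.0957]
eef_rot: [-0.001, -0.182, 0.983, 0.001]
force: [-0.7, 0.5, -0.2]
grip_width: 0.0003
finger_force: 0.0
time: 6.45
tcp_pos: [0.5329, -0.266, 0.088]
eef_rot: [0.001, -0.182, 0.983, -0.0]
force: [-0.6, -1.0, -0.1]
grip_width: -0.0001
finger_force: 0.0
```

```bash
M="python3 -m handwheel"
$M '[[0,0,0.003,0,0,0,0],[0,0,0.006,0,0,0,0],[0,0,0.0085,0,0,0,0],[0,0,0.0095,0,0,0,0],[0,0,0.0095,0,0,0,0]]'
```

```text
time: 6.87
tcp_pos: [0.5334, -0.2665, 0.0806]
eef_rot: [0.001, -0.182, 0.983, -0.001]
force: [-3.8, 3.5, 14.4]
grip_width: -0.0002
finger_force: 7.4
```

Amber is at its bottom stop. I'll retract and verify.

```bash
M="python3 -m handwheel"
$M '[[0,0,-0.01,0,0,0,0],[0,0,-0.03,0,0,0,0],[0,0,-0.07,0,0,0,0],[0,0,-0.11,0,0,0,0],[0,0,-0.151,0,0,0,0]]'
$M '[[0.035,0,0,0,0,0,0],[0.07,0,0,0,0,0,0],[0.105,0,0,0,0,0,0],[0.14,0,0,0,0,0,0],[0.14,0,0,0,0,0,0]]'
python3 - <<'E'
from h import *
s=snap('scene','s2.png')
cv2.imwrite('pics/s2c.png',cv2.resize(cv2.imread('pics/s2.png')[110:350,180:380],None,fx=2.5,fy=2.5,interpolation=cv2.INTER_CUBIC))
for n in ['blue_top','amber_top','green_top']:
  for o in manip.outline_of('scene',n):print(n,o['p'],o['box'])
E
```

```text
time: 7.28
tcp_pos: [0.5316, -0.266, 0.23]
eef_rot: [-0.001, -0.182, 0.983, 0.0]
force: [1.3, 0.6, 0.9]
grip_width: -0.0002
finger_force: 0.0
time: 7.7
tcp_pos: [0.3972, -0.3174, 0.2297]
eef_rot: [-0.0, -0.18, 0.984, -0.0]
force: [-0.4, 0.5, 0.1]
grip_width: 0.0003
finger_force: 0.0
blue_top 0.55 [320.8, 134.4, 19.1, 19.7]
amber_top 0.76 [219.4, 293.6, 23.8, 19.9]
amber_top 0.62 [137.3, 278.7, 20.3, 24.4]
amber_top 0.6 [83.7, 237.2, 20.9, 18.5]
```

View pics/s2c.png

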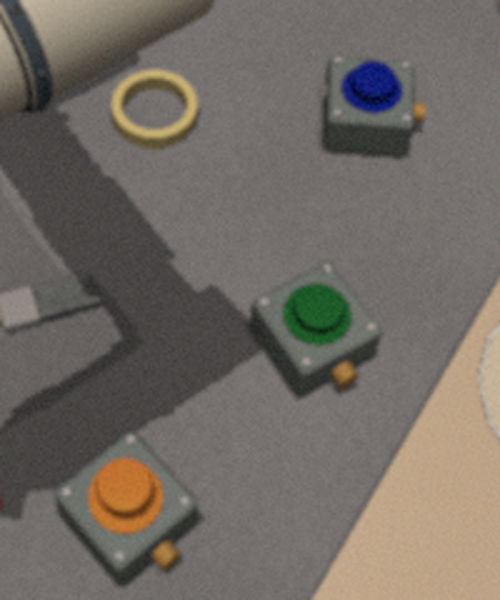

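Blue and green look down. Amber's state isn't obvious here, so I'll compare before and after side by side.

```bash
python3 - <<'E'
from h import *
A=cv2.imread('pics/scene0.png');B=cv2.imread('pics/s2.png')
f=lambda i,x,y:cv2.resize(i[y-25:y+25,x-25:x+25],(260,260),interpolation=cv2.INTER_CUBIC)
P=[(230,305),(329,143),(306,236)]
cv2.imwrite('pics/cmp.png',np.vstack([np.hstack([f(i,*p) for p in P]) for i in (A,B)]))
E
```

```text
(no output)
```

View pics/cmp.png

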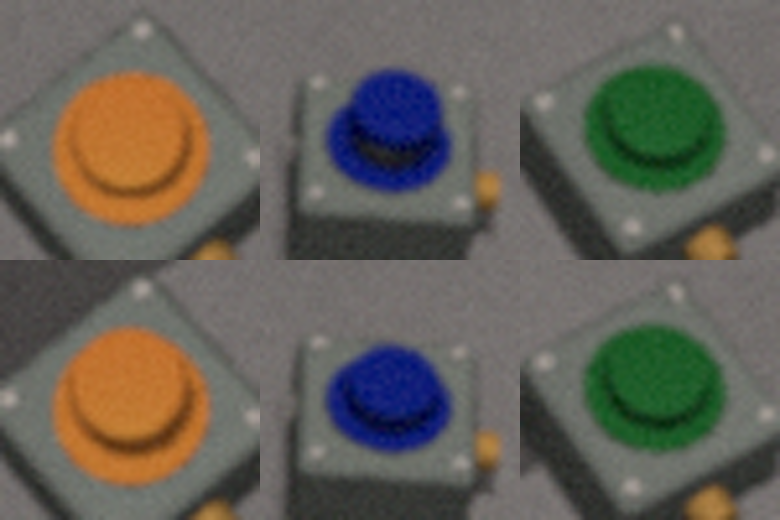

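The comparison shows all three as wanted. Amber's head has risen (its lower edge moved up and more of its side shows), blue is down, and green hasn't changed.

```bash
python3 -c "
from station import manip
print(manip.sign_off())"
```

```text
the job is handed in; nothing more can be done
None
```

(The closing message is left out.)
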